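# Close the plaster mould with its cover

### The arm

A 6-joint arm with a two-finger parallel gripper is mounted at the origin on a cart in front of the work surface, level with it; the furniture and walls round the work are solid. World frame = base frame: x ahead of the robot, y to its left, z up, the work surface at z = 0. Lengths are in mm, angles in rad, forces in N, time in s.
With the tool pointing down it reaches from about 375 to 825 mm from the base axis. Payload 5.5 kg.
Tool frame: the origin (TCP) lies at the very end of the fingers, on their centre line; the grasp point (between the pads) lies ctrl.pinch_z behind it (ctrl.pinch_z is the distance from the TCP to the grasp point, in mm); z points along the fingers, y is the direction in which the jaws open and shut (so a half turn about z gives the same grasp; the last joint's range is limited). The gripper opens to 85 mm and grips with 20 to 120 N. Pads are 22 mm wide; open, the fingers measure 114 mm over their backs; the gripper's body (76 mm by 85 mm) begins 54 mm behind the grasp point. The pads swing forward as they close: fully open they stand 13 mm farther back than shut.
Start: joints at [-1.344, 0.314, -0.047, 1.21, 0, 1.571], TCP at [134.913, -584.631, 208.399] pointing down, gripper open.
Joint ranges: [-2.67, 2.67], [-0.69, 1.73], [-1.03, 1.25], [-2.08, 2.16], [-1.42, 1.45], [-3.14, 3.14]. Speed limits (rad/s): [2.39, 2.39, 3.01, 3.14, 3.14, 3.14].

### API

Orientations are given as a unit quaternion [w, x, y, z].
In Python, from workcell import ctrl gives the robot as it stands. The module is installed in compiled form; this text tells all that it offers.
- The arm moves only by the shell command python3 -m jog 'ROWS' [OPENING] [FORCE]. ROWS is JSON, a list that holds one entry, the list of rows, each a list of 6 numbers: the shift along the tool's x, y, z in cm, then the turn, a rotation vector about the tool's x, y, z in rad. A call has 1 to 8 rows; each row is the pose to reach, as a shift and turn from the pose commanded when the call began, along the tool's axes at that moment; what a row does not reach only later rows make up. A row lasts 1/10 s, in which the tool goes at most 50 mm and 8.59 degrees, less where a joint would pass 70% of its speed; a pose out of reach is approached as far as the arm can. A call with a gripper value outside its range is refused whole. OPENING is the finger opening in cm, from 0 to 8.54, set as the call begins (- or left out, the last holds). The fingers move at their own pace and stop on an object; FORCE is the grip in N (left out, the last holds). Time passes only in rows, so rows that repeat a pose let the fingers close. It gives the time, the measured TCP pose, the force and the opening at its end, in the units of the state.
- ctrl.get_obs(): the state, without advancing time (a new reading comes with each control period).
- ctrl.read_camera(name): name is "scene" or "top"; returns a dict with "frame" (420x560x3 uint8, red, green, blue), "fx", "fy", "cx", "cy" (pixels), "rvec" (rotation vector, rad) and "tvec" (3), from world to camera coordinates, as OpenCV has them. Camera axes: x right, y down, z forward; pixel columns grow to the right and rows downward; lengths in mm; the calibration is good to about 2 mm. A picture is of the moment at which its call begins. There is no depth.
- ctrl.job_done(): hands the job in, once; it reports no verdict.
The state is a dict: "t": time; "joints": joint angles; "joint_velocities": joint speeds; "effort": joint torques, N m; "tool_pos": TCP position; "tcp_rot": TCP orientation; "force": force on the tool from outside, world axes, zero at the start; "torque": the same for the moment, N m; "gripper_width": opening from 0.0 (shut) to 1.0 (fully open).
Only numpy, scipy, OpenCV 4.12 (cv2) and the standard library are available. Lean on these libraries where they do the work, as an engineer would, in place of code of your own. Each camera call takes 0.05 s, during which the arm holds its last target.

### The job

Close the plaster mould with the cover that fits it: take the larger of the two plywood covers by its wooden grip bar, and lower it level and gently over the mould so that both steel pins come up through its two holes together and it lies flat and fully down on the plaster. Either way round will do; leave the smaller cover where it is.

Things in the scene. Friction and masses are not known exactly. Their poses are not given: they have to be found in the camera images.
- cover_grip (a point): Centre of the grip bar of the larger cover, 32 mm above the cover's underside. Loose plywood plate 190 x 120 mm (its x, y), 12 mm thick; on it, along x, a wooden bar 90 mm long, 20 mm wide, 40 mm high (this point is half-way up it). Two 24 mm holes through the plate on its x axis, 75 mm either side of this point. z up. 0.2 to 0.4 kg. Starts flat on the worktop.
- small_cover_grip (a point): Centre of the grip bar of the smaller cover, which does not fit and is left alone: loose plywood plate 130 x 100 x 12 mm with a bar 50 mm long, 20 mm wide, 40 mm high along its x axis and two 24 mm holes 45 mm either side of the middle. This point is 32 mm above its underside.
- mould: Lower half of a mould, fixed: white plaster block 200 x 130 mm (x, y) with a hollow, on a 224 x 154 mm board. Origin: centre of the underside, on the worktop; z up. Flat top 52 mm up. On it 2 steel pins, on the x axis 75 mm either side of the middle: 30 mm tall, 12 mm thick, tapering to 4 mm at the tip. Cover fully down: its bar's centre is 84 mm above this origin.

How it is judged:
By the outcome, as a careful person would: the job done as asked, in the order asked, and still so for the second after the job is handed in, with the robot touching nothing.
It also fails if it takes over 42 s, if anything falls off the work surface, if the arm or the gripper's body presses on something with over 40 N, if the wrist force passes 120 N, or if a joint passes its speed limit or range.

## Working session

There is one attempt and no reset: what is moved stays moved. The work goes in short steps, Python scripts to look and compute and a shell command to move; the robot and the scene stay as the last step left them, time stands still between calls to the robot, and variables do not carry over. Pictures are saved under pics/ and viewed, and the job is handed in when it is done.

```bash
mkdir -p pics
python3 - <<'E'
from workcell import ctrl
import cv2
for n in ("scene","top"):
    c=ctrl.read_camera(n); cv2.imwrite(f"pics/{n}0.png",c["frame"][:,:,::-1])
    print(n,[c[k] for k in("fx","fy","cx","cy","rvec","tvec")])
print(ctrl.get_obs(),ctrl.pinch_z)
E
```

```text
scene [389.7075232113847, 389.7075232113847, 275.9672335095771, 205.01935686456247, array([ 0.96626236, -2.55553219,  0.9604841 ]), array([451.67588161, 275.31294375, 683.19972265])]
top [410.0950725537956, 410.0950725537956, 280.4640304132433, 214.70755991878534, array([ 2.16490238, -2.1122506 ,  0.16710265]), array([ 51.0062294 , 536.76848382, 935.39184614])]
{'t': 0.1, 'joints': array([-1.34401219e+00,  3.14218523e-01, -4.79635467e-02,  1.21017454e+00,
       -1.23884125e-05,  1.57082037e+00]), 'joint_velocities': array([-9.79908362e-04, -1.89483557e-04,  1.36604941e-03,  1.22758221e-03,
       -5.33562995e-04, -7.19302637e-05]), 'effort': array([ 3.00243182e-04, -5.40767670e+01,  3.40540946e+01,  1.11913748e-02,
        9.75228704e-05,  3.48430362e-06]), 'tool_pos': array([ 134.78149294, -584.11184294,  207.58970599]), 'tcp_rot': array([-7.74428076e-04,  9.93579062e-01,  1.13137258e-01, -9.44359906e-05]), 'force': array([-1.42050122, -0.3186245 ,  0.07352882]), 'torque': array([ 0.01832517, -0.05802193, -0.00270883]), 'gripper_width': 1.002281532254492} 18.700000000000003
```

View pics/scene0.png

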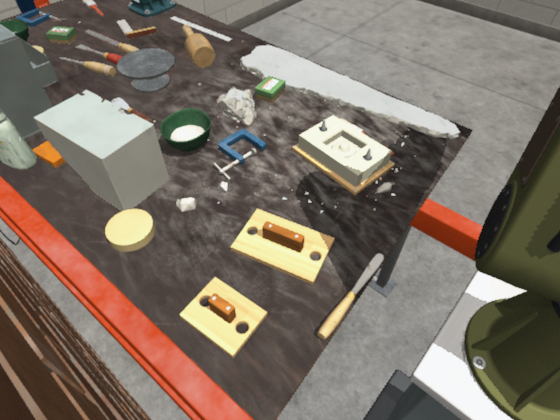

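View pics/top0.png

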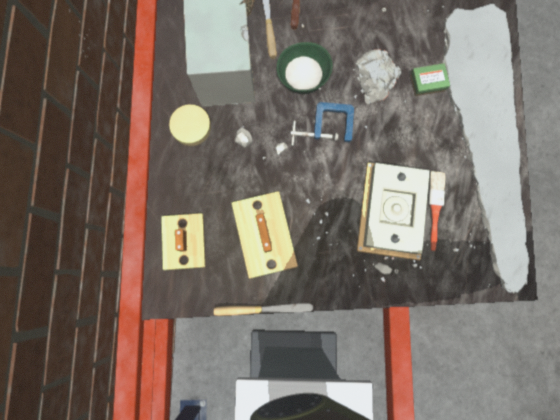

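The larger cover is at about (283,243) in scene and (264,234) in top. The mould is at about (344,150) in scene and (397,209) in top. I'll enlarge both.

Run:
```python
import cv2
s=cv2.imread("pics/scene0.png");t=cv2.imread("pics/top0.png")
def cr(im,x,y,w,h,k,n):
    cv2.imwrite(n,cv2.resize(im[y:y+h,x:x+w],None,fx=k,fy=k,interpolation=cv2.INTER_CUBIC))
cr(t,225,185,80,100,6,"pics/a.png");cr(t,352,155,90,110,5,"pics/b.png")
cr(s,225,200,120,85,6,"pics/c.png");cr(s,290,110,110,80,7,"pics/d.png")
```

```text
(no output)
```

View pics/a.png

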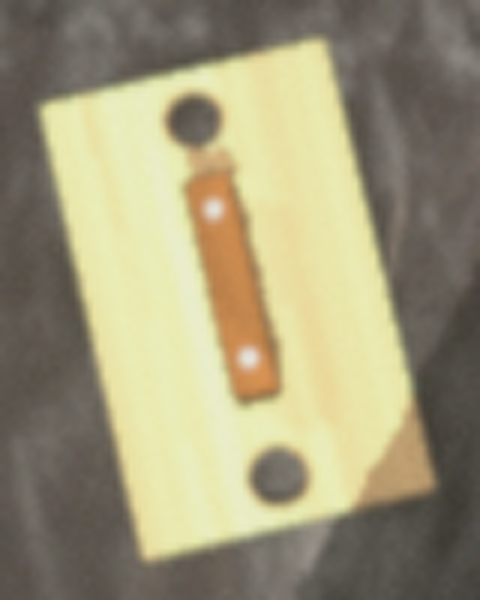

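View pics/b.png

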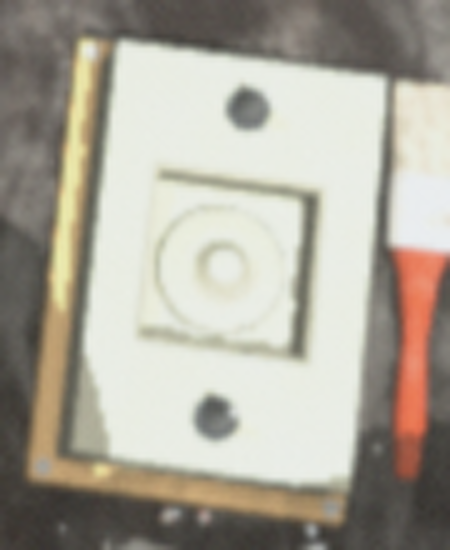

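View pics/c.png

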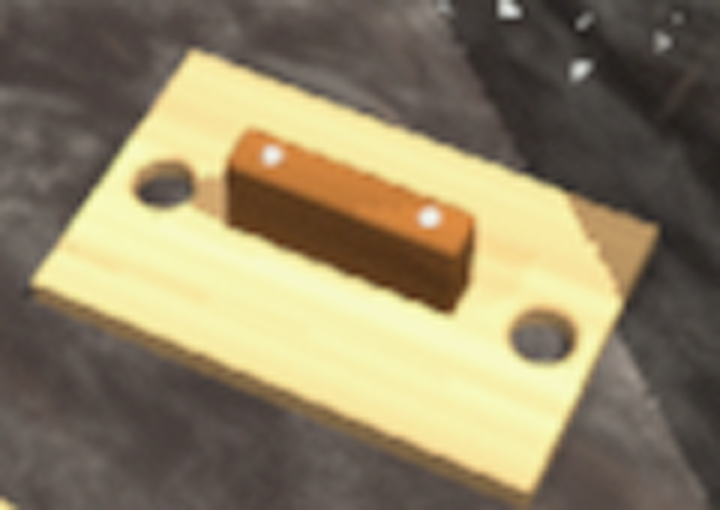

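View pics/d.png

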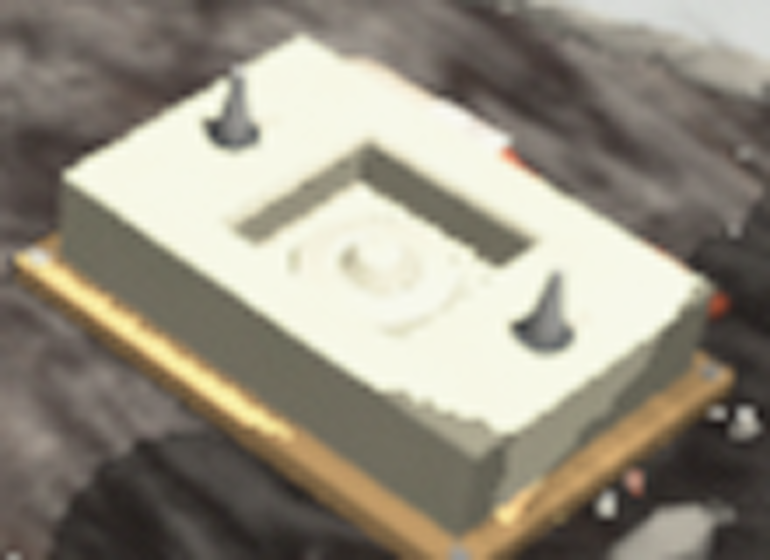

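```bash
cat > h.py <<'E'
import numpy as np,cv2
from workcell import ctrl
from scipy.optimize import least_squares
CAM={}
for n,f,r,t,c in (("scene",389.7075,[0.96626236,-2.55553219,0.9604841],[451.67588161,275.31294375,683.19972265],(275.967,205.019)),("top",410.095,[2.16490238,-2.1122506,0.16710265],[51.0062294,536.76848382,935.39184614],(280.464,214.7076))):
    CAM[n]=(np.array([[f,0,c[0]],[0,f,c[1]],[0,0,1]]),np.array(r),np.array(t))
def proj(n,P):
    K,r,t=CAM[n]; return cv2.projectPoints(np.asarray(P,float).reshape(-1,1,3),r,t,K,None)[0].reshape(-1,2)
def tri(us,ut):
    M=[CAM[n][0]@np.hstack([cv2.Rodrigues(CAM[n][1])[0],CAM[n][2][:,None]]) for n in("scene","top")]
    X=cv2.triangulatePoints(M[0],M[1],np.array(us,float).T,np.array(ut,float).T); return (X[:3]/X[3]).T
def cr(p,x,y,k): return (np.array(p,float)+.5)/k-.5+[x,y]
def fit(model,us,ut):
    # free x,y,z,yaw
    model=np.array(model,float)
    def W(q):
        c,s=np.cos(q[3]),np.sin(q[3]); return model@np.array([[c,s,0],[-s,c,0],[0,0,1]])+q[:3]
    f=lambda q:np.r_[(proj("scene",W(q))-us).ravel(),(proj("top",W(q))-ut).ravel()]
    best=None
    for y in (0.,.8,-.8,1.6,3.1):
        r=least_squares(f,[500,0,20,y],x_scale=[100,100,100,1]); 
        if best is None or r.cost<best.cost:best=r
    return best.x,np.abs(best.fun).reshape(-1,2).max(1)
E
python3 - <<'E'
from h import *
np.set_printoptions(precision=2,suppress=True)
ut=cr([(40,103),(327,40),(437,488),(147,560),(194,119),(279,474),(213,208),(248,357)],225,185,6)
us=cr([(33,285),(193,50),(658,228),(530,493),(163,185),(543,336),(272,155),(429,216)],225,200,6)
X=tri(us,ut);print(X)
# model z relative to underside; x toward far
m=[(95,60,12),(95,-60,12),(-95,-60,12),(-95,60,12),(75,0,11),(-75,0,11)]
print("cover",fit(m,us[:6],ut[:6]))
ut=cr([(115,38),(388,75),(350,490),(68,455),(246,108),(215,417)],352,155,5)
us=cr([(63,178),(302,36),(710,285),(495,445),(232,132),(543,335)],290,110,7)
print(tri(us,ut))
m=[(100,65,52),(100,-65,52),(-100,-65,52),(-100,65,52),(75,0,52),(-75,0,52)]
print("mould",fit(m,us,ut))
E
```

```text
[[569.06 186.35  10.64]
 [599.14  69.38  12.87]
 [416.03  20.36  13.09]
 [384.64 135.82  11.45]
 [564.64 123.09  10.4 ]
 [419.79  83.79  11.15]
 [521.13 111.58  54.09]
 [463.09  96.16  54.8 ]]
cover (array([492.09, 103.13,   0.11,   0.26]), array([0.38, 0.36, 0.23, 0.16, 0.26, 0.15, 0.6 , 0.36, 0.03, 0.14, 0.14,
       0.23]))
[[ 666.31 -159.96   52.25]
 [ 651.57 -290.82   51.83]
 [ 453.13 -265.41   53.89]
 [ 462.74 -133.22   65.66]
 [ 633.28 -221.19   54.67]
 [ 484.75 -204.05   52.87]]
mould (array([ 558.4 , -212.32,    3.23,   -0.11]), array([0.59, 0.55, 0.96, 2.08, 0.18, 0.6 , 0.63, 0.52, 0.33, 0.92, 0.21,
       0.45]))
```

Run:
```python
from h import *
np.set_printoptions(precision=3,suppress=True)
ut=cr([(115,38),(388,75),(350,490),(246,108),(215,417)],352,155,5)
us=cr([(63,178),(302,36),(710,285),(232,132),(543,335)],290,110,7)
m=[(100,65,52),(100,-65,52),(-100,-65,52),(75,0,52),(-75,0,52)]
print("mould",fit(m,us,ut))
from scipy.spatial.transform import Rotation as R
o=ctrl.get_obs();q=o["tcp_rot"];M=R.from_quat(np.r_[q[1:],q[0]]);print(M.as_matrix())
```

```text
mould (array([ 559.499, -213.059,    1.013,   -0.117]), array([0.464, 0.51 , 0.497, 0.282, 0.221, 0.43 , 0.335, 0.015, 0.142,
       0.185]))
[[ 0.974  0.225 -0.   ]
 [ 0.225 -0.974  0.002]
 [-0.    -0.002 -1.   ]]
```

```bash
python3 -m jog '[[[2,-1.3,0,0,0,0],[6,-4,0,0,0,0],[10.5,-7,0,0,0,0],[15,-10,0,0,0,0],[19.5,-13,0,0,0,0],[24,-16,0,0,0,0],[28.5,-19,0,0,0,0],[32,-21.5,0,0,0,0]]]' 8.5 40
cat > d.py <<'E'
import sys
from h import *
from scipy.spatial.transform import Rotation as R
o=ctrl.get_obs();q=o["tcp_rot"];M=R.from_quat(np.r_[q[1:],q[0]])
x,y,z,yaw=map(float,sys.argv[1:5])
T=R.from_matrix([[np.cos(yaw),np.sin(yaw),0],[np.sin(yaw),-np.cos(yaw),0],[0,0,-1]])
np.set_printoptions(precision=4,suppress=True)
print("t",o["t"],"pos",o["tool_pos"],"w",o["gripper_width"],"F",o["force"],"T",o["torque"])
print("shift cm",M.inv().apply(np.array([x,y,z])-o["tool_pos"])/10,"turn",(M.inv()*T).as_rotvec())
E
python3 d.py 492.1 103.1 150 0.26
```

```text
t: 0.9
tool_pos: [390.3, -311.4, 208.2]
tcp_rot: [-0.0, 0.994, 0.113, -0.0]
force: [0.5, -0.7, 0.2]
gripper_width: 0.996
t 0.9 pos [ 390.2943 -311.3956  208.2319] w 0.9957053885984422 F [ 0.454  -0.7076  0.1639] T [-0.0122 -0.0395 -0.0233]
shift cm [ 19.232  -38.1029   5.8243] turn [-0.0001  0.0001 -0.0334]
```

```bash
python3 -m jog '[[[2.2,-4.3,0.5,0,0,-0.01],[4.4,-8.6,1,0,0,-0.02],[6.6,-13,2,0,0,-0.033],[8.8,-17.4,2.5,0,0,-0.033],[11,-21.8,3,0,0,-0.033],[13.2,-26.2,3.5,0,0,-0.033],[15.4,-30.5,4,0,0,-0.033],[17,-34,4,0,0,-0.033]]]'
python3 d.py 492.1 103.1 120 0.26
```

```text
t: 1.7
tool_pos: [478.2, 58.9, 167.6]
tcp_rot: [-0.0, 0.991, 0.13, -0.001]
force: [1.8, -1.2, -0.4]
gripper_width: 0.992
t 1.7 pos [478.2094  58.8944 167.5855] w 0.9919757139479854 F [ 1.7772 -1.2073 -0.4314] T [-0.0477 -0.0079 -0.0071]
shift cm [ 2.488  -3.9099  4.7579] turn [-0.0004  0.001   0.0012]
```

```bash
python3 -m jog '[[[0,0,0,0,0,0],[0,0,0,0,0,0]]]'
python3 d.py 492.1 103.1 100 0.26
```

```text
t: 1.9
tool_pos: [478.2, 56.9, 168.0]
tcp_rot: [0.0, 0.991, 0.131, -0.001]
force: [-0.0, 0.1, -0.3]
gripper_width: 0.994
t 1.9 pos [478.1666  56.8856 167.9952] w 0.9943829980948165 F [-0.0389  0.1482 -0.2685] T [ 0.0332 -0.0335 -0.0135]
shift cm [ 2.5509 -4.105   6.7952] turn [0.0004 0.0011 0.0021]
```

```bash
python3 -m jog '[[[0.8,-1.3,2,0,0,0.001],[1.7,-2.7,4,0,0,0.001],[2.55,-4.1,6.8,0,0,0.001],[2.55,-4.1,6.8,0,0,0.001],[2.55,-4.1,6.8,0,0,0.001]]]'
python3 d.py 492.1 103.1 20 0.26
python3 - <<'E'
from h import *
for n in ("scene","top"):
    f=ctrl.read_camera(n)["frame"][:,:,::-1]
    if n=="scene": c=f[140:290,200:350]
    else: c=f[160:310,190:340]
    cv2.imwrite(f"pics/{n}1.png",cv2.resize(c,None,fx=4,fy=4,interpolation=cv2.INTER_CUBIC))
E
```

```text
t: 2.4
tool_pos: [491.9, 101.1, 100.2]
tcp_rot: [0.0, 0.992, 0.128, -0.001]
force: [0.4, 0.2, -0.2]
gripper_width: 0.998
t 2.4 pos [491.8503 101.0667 100.2149] w 0.9980744778295114 F [ 0.3621  0.1985 -0.1746] T [-0.0023  0.0169  0.0063]
shift cm [ 0.0925 -0.1944  8.0212] turn [ 0.0005  0.0021 -0.0024]
```

View pics/scene1.png

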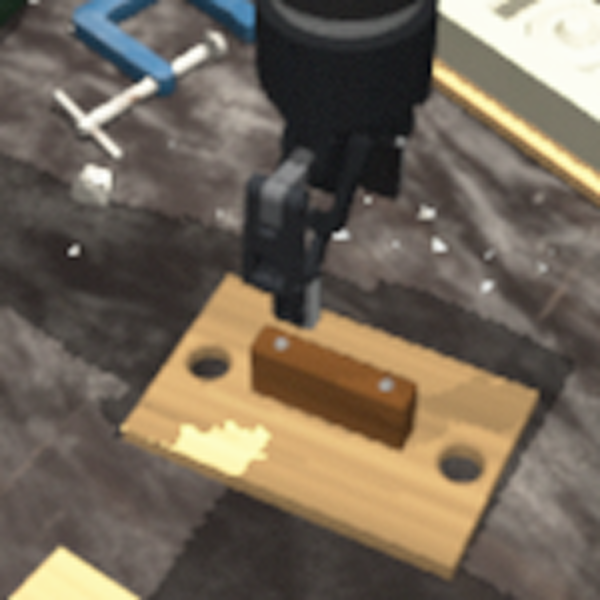

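View pics/top1.png

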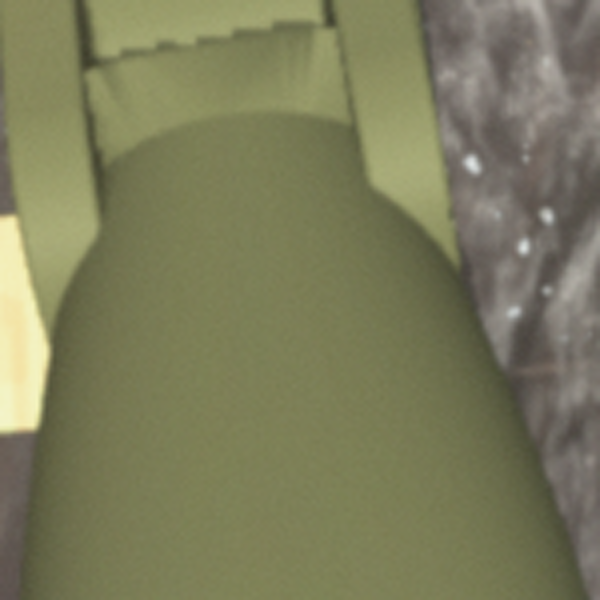

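Run:
```python
from h import *
o=ctrl.get_obs();p=o["tool_pos"];print(p)
d=np.array([np.sin(.26),-np.cos(.26),0])*42.5
for z in(0,13): print((proj("scene",[p+d+[0,0,z],p-d+[0,0,z]])-[200,140])*4)
```

```text
[493.199348   101.37591374 101.50646114]
[[370.04422006 242.06418519]
 [295.24927893 360.66171422]]
[[370.95916356 224.86439318]
 [295.23004831 343.86859947]]
```

```bash
python3 -m jog '[[[0,0,1.5,0,0,0],[0.05,-0.15,3,0,0,0],[0.05,-0.15,3.5,0,0,0],[0.05,-0.15,3.5,0,0,0]]]'
python3 d.py 492.1 103.1 20 0.26
python3 - <<'E'
from h import *
f=ctrl.read_camera("scene")["frame"][:,:,::-1]
c=f[180:280,225:325]
cv2.imwrite(f"pics/s2.png",cv2.resize(c,None,fx=6,fy=6,interpolation=cv2.INTER_CUBIC))
p=ctrl.get_obs()["tool_pos"]
print(p)
d=np.array([np.sin(.26),-np.cos(.26),0])*42.5
for z in(0,13): print((proj("scene",[p+d+[0,0,z],p-d+[0,0,z]])-[225,180])*6)
E
```

```text
t: 2.9
tool_pos: [492.7, 103.4, 65.8]
tcp_rot: [0.0, 0.992, 0.129, -0.0]
force: [0.0, 0.8, 0.4]
gripper_width: 0.996
t 2.9 pos [492.7478 103.4367  65.7609] w 0.9959525179772688 F [0.003  0.7554 0.4142] T [-0.0142 -0.0232 -0.0247]
shift cm [-0.0708  0.015   4.5761] turn [ 0.0002  0.0001 -0.0021]
[493.11445943 103.66265158  66.17948356]
[[397.51417491 193.95297955]
 [288.53615737 370.58621618]]
[[398.75226746 169.81919681]
 [288.45241213 347.1356367 ]]
```

View pics/s2.png

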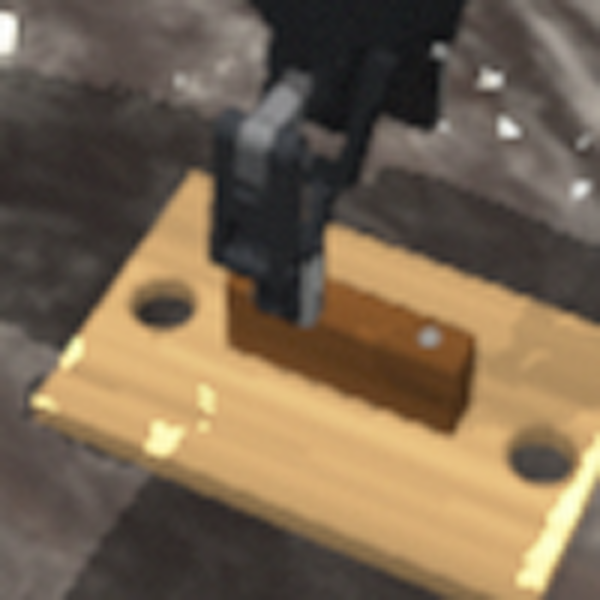

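```bash
python3 -m jog '[[[0,0,1.5,0,0,0],[-0.05,0,3,0,0,0],[-0.05,0,4.3,0,0,0],[-0.05,0,4.3,0,0,0],[-0.05,0,4.3,0,0,0]]]'
python3 - <<'E'
from h import *
f=ctrl.read_camera("scene")["frame"][:,:,::-1]
c=f[180:280,225:325]
cv2.imwrite(f"pics/s3.png",cv2.resize(c,None,fx=6,fy=6,interpolation=cv2.INTER_CUBIC))
E
```

```text
t: 3.45
tool_pos: [492.5, 103.9, 22.7]
tcp_rot: [0.0, 0.992, 0.129, -0.0]
force: [-0.5, -0.2, -0.3]
gripper_width: 0.996
```

View pics/s3.png

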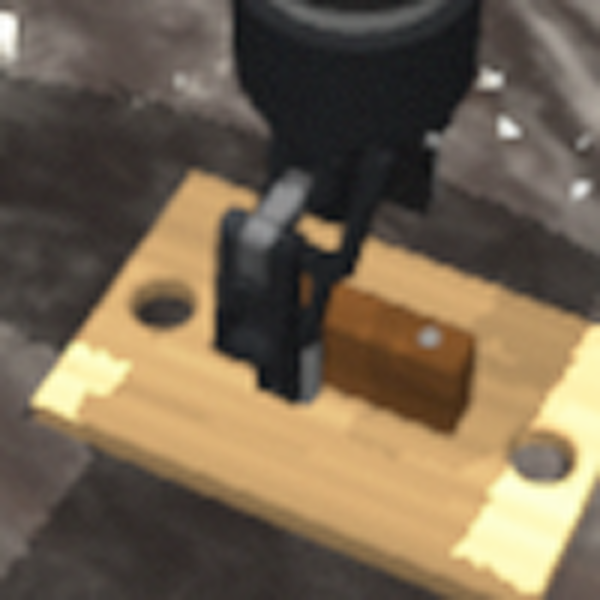

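```bash
python3 -m jog '[[[0,0,0,0,0,0],[0,0,0,0,0,0],[0,0,0,0,0,0],[0,0,0,0,0,0],[0,0,0,0,0,0],[0,0,0,0,0,0],[0,0,0,0,0,0],[0,0,0,0,0,0]]]' 0 70
python3 - <<'E'
from h import *
f=ctrl.read_camera("scene")["frame"][:,:,::-1]
c=f[180:280,225:325]
cv2.imwrite(f"pics/s4.png",cv2.resize(c,None,fx=6,fy=6,interpolation=cv2.INTER_CUBIC))
E
```

```text
t: 4.3
tool_pos: [492.4, 104.1, 22.9]
tcp_rot: [-0.0, 0.992, 0.129, 0.0]
force: [-3.5, 0.2, 5.1]
gripper_width: 0.204
```

View pics/s4.png

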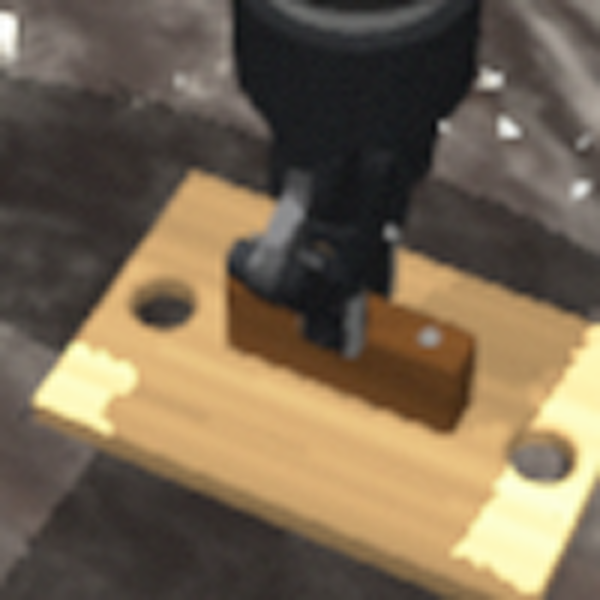

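```bash
python3 -m jog '[[[0,0,-1,0,0,0],[0,0,-3,0,0,0],[0,0,-6,0,0,0],[0,0,-9,0,0,0],[0,0,-12,0,0,0],[0,0,-13,0,0,0],[0,0,-13,0,0,0]]]' - 90
python3 d.py 559.5 -213 155 -0.117
python3 - <<'E'
from h import *
f=ctrl.read_camera("scene")["frame"][:,:,::-1]
cv2.imwrite(f"pics/s5.png",f)
E
```

```text
t: 5.05
tool_pos: [493.4, 104.2, 153.7]
tcp_rot: [-0.0, 0.992, 0.129, 0.001]
force: [0.1, -0.1, -2.0]
gripper_width: 0.196
t 5.05 pos [493.4087 104.197  153.7164] w 0.19644559146665844 F [ 0.1257 -0.0948 -2.0365] T [ 0.0299 -0.0344  0.0354]
shift cm [-1.7269 32.3549 -0.1273] turn [-0.0004 -0.0029  0.3758]
```

View pics/s5.png

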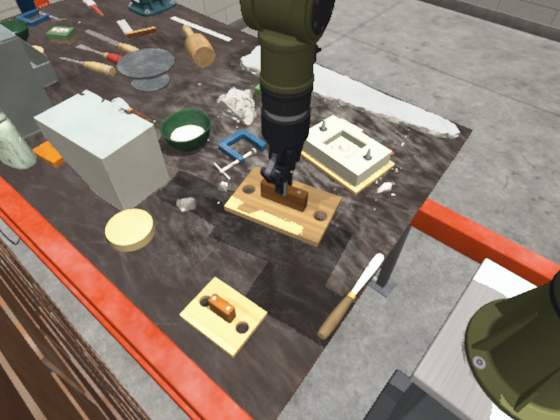

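The cover is held level, with its centre at about (284,205). Next I carry it over the mould.

```bash
python3 -m jog '[[[0,2,0,0,0,0.03],[-0.2,6,0,0,0,0.08],[-0.5,11,0,0,0,0.13],[-0.8,16,0,0,0,0.19],[-1.1,21,0,0,0,0.25],[-1.4,26,0,0,0,0.31],[-1.6,30,0,0,0,0.35],[-1.7,32.3,0,0,0,0.376]]]'
python3 -m jog '[[[0,0,0,0,0,0],[0,0,0,0,0,0],[0,0,0,0,0,0]]]'
python3 d.py 559.5 -213 120 -0.117
python3 - <<'E'
from h import *
for n in("scene","top"):
    f=ctrl.read_camera(n)["frame"][:,:,::-1]
    c=f[70:200,270:420] if n=="scene" else f[140:290,330:480]
    cv2.imwrite(f"pics/{n}6.png",cv2.resize(c,None,fx=5 if n=="scene" else 4,fy=5 if n=="scene" else 4,interpolation=cv2.INTER_CUBIC))
E
```

```text
t: 5.9
tool_pos: [557.4, -215.6, 149.6]
tcp_rot: [-0.0, 0.998, -0.061, -0.002]
force: [0.3, -0.4, -2.2]
gripper_width: 0.196
t: 6.2
tool_pos: [557.5, -211.4, 151.0]
tcp_rot: [-0.001, 0.998, -0.058, -0.001]
force: [0.0, 0.3, -2.6]
gripper_width: 0.196
t 6.2 pos [ 557.4782 -211.3558  150.9766] w 0.19595129781565734 F [ 0.0478  0.3246 -2.6015] T [-0.0324  0.0313  0.0088]
shift cm [0.2279 0.1431 3.0969] turn [-0.001   0.0026  0.0008]
```

View pics/scene6.png

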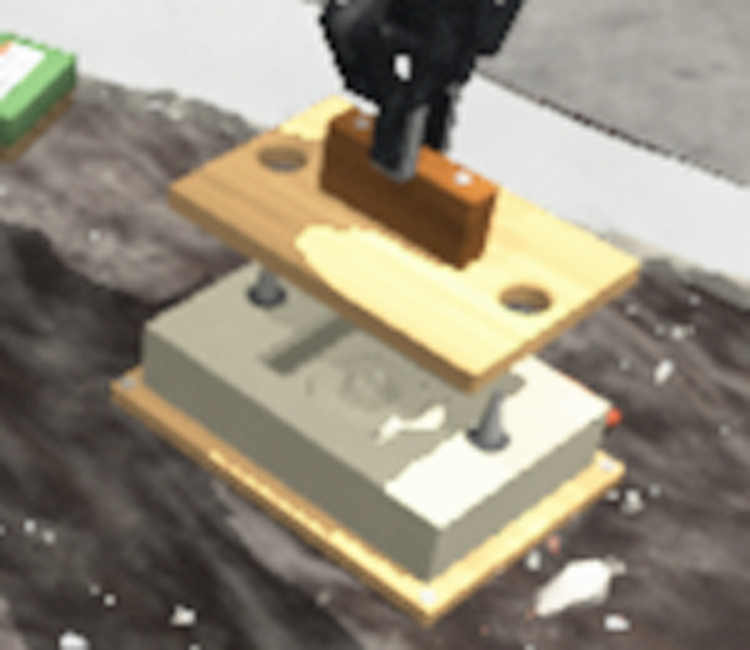

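View pics/top6.png

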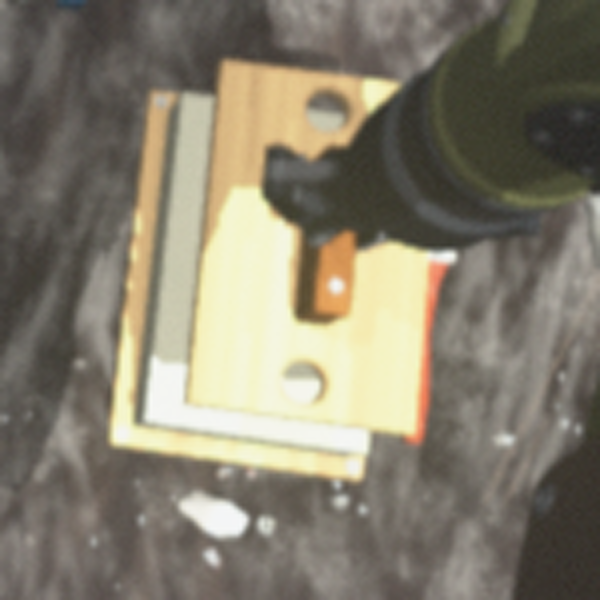

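Run:
```python
from h import *
np.set_printoptions(precision=3,suppress=True)
us=cr([(170,187),(640,265),(474,378),(283,158),(526,297)],270,70,5)
ut=cr([(220,60),(418,440),(188,402),(327,109),(303,382)],330,140,4)
print(tri(us,ut))
m=[(95,60,12),(-95,-60,12),(-95,60,12),(75,0,11),(-75,0,11)]
print(fit(m,us,ut))
print(ctrl.get_obs()["tool_pos"])
print(cr([(267,293),(490,437)],270,70,5),cr([(232,132),(543,335)],290,110,7))
```

```text
[[ 657.426 -161.605  141.267]
 [ 454.721 -262.764  138.682]
 [ 470.075 -141.866  139.011]
 [ 632.044 -219.843  139.498]
 [ 481.914 -202.344  141.804]]
(array([ 556.729, -211.502,  128.802,   -0.111]), array([0.477, 0.338, 0.334, 0.095, 0.446, 0.575, 1.264, 0.583, 0.632,
       0.183]))
[ 558.049 -211.308  151.819]
[[323.  128.2]
 [367.6 157. ]] [[322.714 128.429]
 [367.143 157.429]]
```

```bash
python3 -m jog '[[[0.1,0.05,0.5,0,0,0.005],[0.2,0.1,1.5,0,0,0.005],[0.28,0.12,2.5,0,0,0.005],[0.28,0.12,3.5,0,0,0.005],[0.28,0.12,3.8,0,0,0.005],[0.28,0.12,3.8,0,0,0.005],[0.28,0.12,3.8,0,0,0.005]]]'
python3 d.py 559.5 -213 75 -0.117
python3 - <<'E'
from h import *
for n in("scene","top"):
    f=ctrl.read_camera(n)["frame"][:,:,::-1]
    c=f[90:200,280:410] if n=="scene" else f[150:270,345:460]
    cv2.imwrite(f"pics/{n}7.png",cv2.resize(c,None,fx=6 if n=="scene" else 5,fy=6 if n=="scene" else 5,interpolation=cv2.INTER_CUBIC))
E
```

```text
t: 7.0
tool_pos: [561.3, -214.2, 114.5]
tcp_rot: [0.0, 0.998, -0.061, 0.0]
force: [-0.3, -0.4, -2.0]
gripper_width: 0.194
t 7.0 pos [ 561.2837 -214.228   114.5077] w 0.1937166995354539 F [-0.3253 -0.3595 -2.0296] T [-0.0428  0.0047  0.0303]
shift cm [-0.1927 -0.1004  3.9507] turn [ 0.0001 -0.0002 -0.0053]
```

View pics/scene7.png

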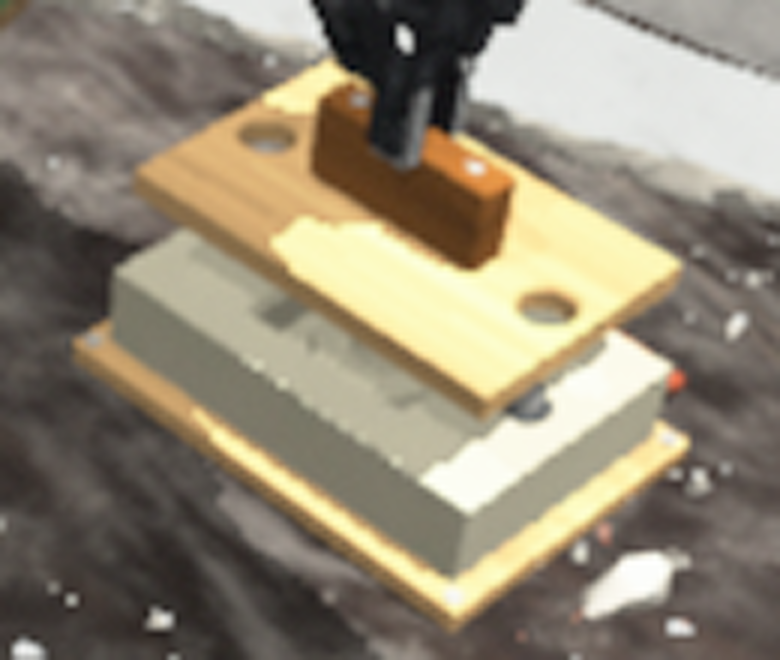

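View pics/top7.png

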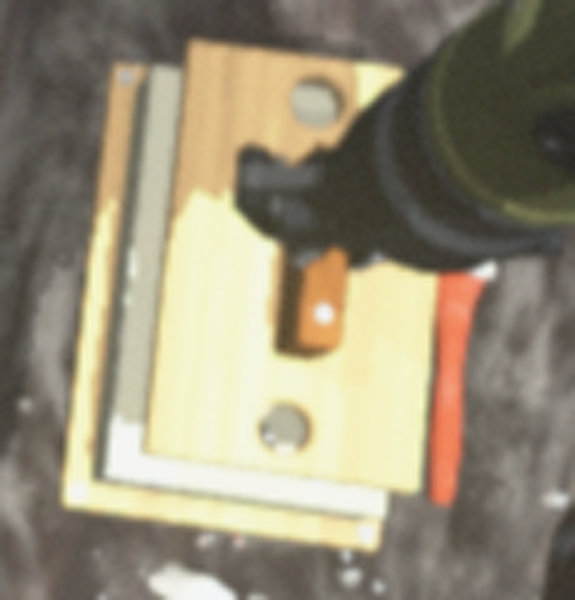

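Run:
```python
from h import *
np.set_printoptions(precision=3,suppress=True)
us=cr([(135,178),(682,268),(483,410),(268,137),(548,307)],280,90,6)
ut=cr([(190,40),(420,492),(146,452),(317,102),(286,427)],345,150,5)
m=[(95,60,12),(-95,-60,12),(-95,60,12),(75,0,11),(-75,0,11)]
print("cover",fit(m,us,ut))
us=cr([(115,268),(672,380),(465,512)],280,90,6)
ut=cr([(150,65),(385,517),(103,475)],345,150,5)
print(tri(us,ut))
m=[(100,65,52),(-100,-65,52),(-100,65,52)]
print("mould",fit(m,us,ut))
ps=[ctrl.get_obs()["tool_pos"]]
print(ps)
q=559.5,-213,-.117
c,s=np.cos(q[2]),np.sin(q[2])
for a in(75,-75):
  for z in(52,82):
    P=[q[0]+a*c,q[1]+a*s,z]; print(a,z,(proj("scene",P)-[280,90])*6,(proj("top",P)-[345,150])*5)
```

```text
cover (array([ 561.432, -215.609,   89.128,   -0.117]), array([0.601, 0.339, 1.26 , 0.607, 0.628, 0.585, 0.509, 0.291, 0.282,
       0.089]))
[[ 664.494 -158.847   56.193]
 [ 452.134 -269.212   43.595]
 [ 467.835 -134.636   54.9  ]]
mould (array([ 558.825, -212.969,   -0.308,   -0.128]), array([0.552, 1.43 , 0.715, 0.752, 0.734, 0.174]))
[array([ 561.579, -214.336,  114.925])]
75 52 [[254.244 233.978]] [[278.904 131.69 ]]
75 82 [[260.744 177.845]] [[297.634 115.604]]
-75 52 [[521.054 405.391]] [[248.271 440.491]]
-75 82 [[534.531 349.012]] [[266.494 433.843]]
```

```bash
python3 -m jog '[[[-0.1,-0.1,0,0,0,0],[-0.2,-0.17,0,0,0,0],[-0.2,-0.17,0.4,0,0,0],[-0.2,-0.17,0.9,0,0,0],[-0.2,-0.17,1.4,0,0,0],[-0.2,-0.17,1.8,0,0,0],[-0.2,-0.17,1.8,0,0,0],[-0.2,-0.17,1.8,0,0,0]]]'
python3 d.py 559.5 -213 75 -0.117
python3 - <<'E'
from h import *
for n in("scene","top"):
    f=ctrl.read_camera(n)["frame"][:,:,::-1]
    c=f[90:200,280:410] if n=="scene" else f[150:270,345:460]
    cv2.imwrite(f"pics/{n}8.png",cv2.resize(c,None,fx=6 if n=="scene" else 5,fy=6 if n=="scene" else 5,interpolation=cv2.INTER_CUBIC))
E
```

```text
t: 7.9
tool_pos: [559.3, -212.2, 96.2]
tcp_rot: [-0.0, 0.998, -0.061, -0.0]
force: [-0.0, 0.5, -2.6]
gripper_width: 0.192
t 7.9 pos [ 559.2801 -212.1533   96.1696] w 0.1916179392721912 F [-0.0497  0.4519 -2.6378] T [-0.048   0.0004  0.0118]
shift cm [0.033  0.0816 2.1169] turn [-0.0001  0.0004 -0.0052]
```

View pics/scene8.png

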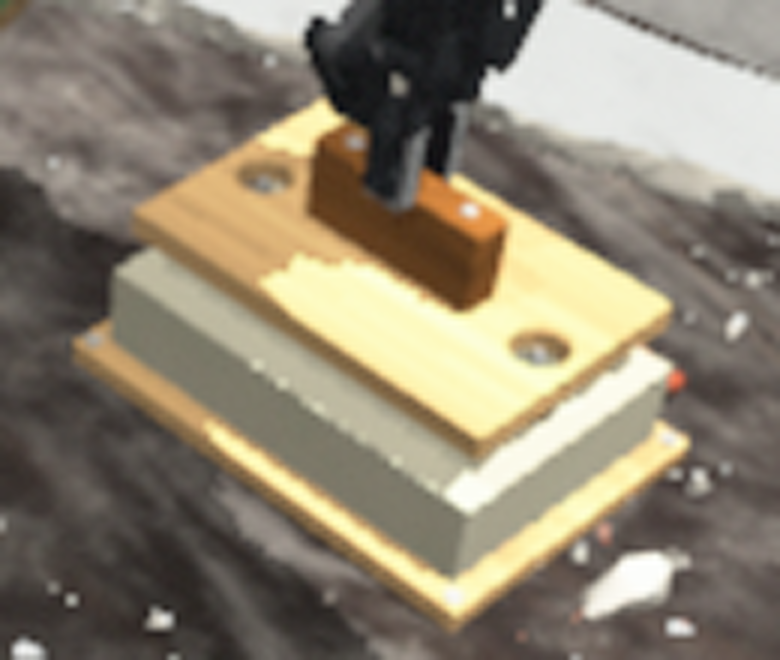

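View pics/top8.png

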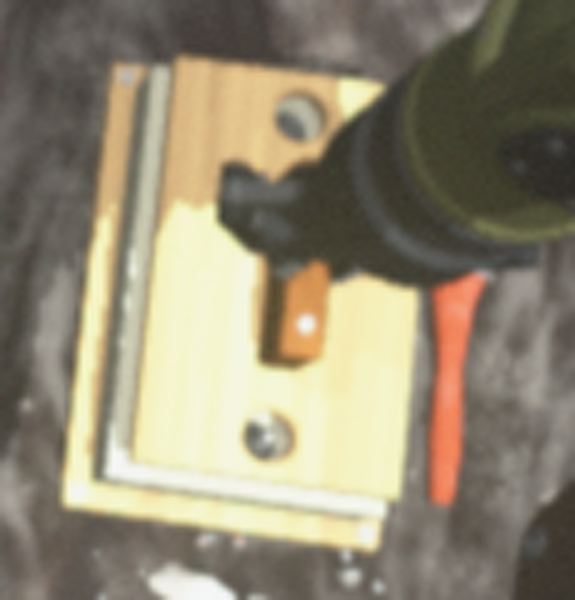

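Both pin tips show inside both holes: scene (267,178) and (540,348), top (300,117) and (269,435). No contact force, so I lower gently.

```bash
python3 -m jog '[[[0,0,0.3,0,0,0],[0,0,0.6,0,0,0],[0,0,0.9,0,0,0],[0,0,1.2,0,0,0],[0,0,1.5,0,0,0],[0,0,1.7,0,0,0],[0,0,1.8,0,0,0],[0,0,1.8,0,0,0]]]'
python3 d.py 559.5 -213 75 -0.117
```

```text
t: 8.8
tool_pos: [559.3, -212.1, 78.2]
tcp_rot: [-0.0, 0.998, -0.061, -0.0]
force: [0.1, 0.0, -2.7]
gripper_width: 0.197
t 8.8 pos [ 559.3083 -212.1387   78.2225] w 0.19723050892147934 F [ 0.1397  0.034  -2.6901] T [-0.      0.0546 -0.009 ]
shift cm [0.0296 0.0832 0.3222] turn [-0.0001  0.0002 -0.0052]
```

```bash
python3 -m jog '[[[0,0,0.05,0,0,0],[0,0,0.1,0,0,0],[0,0,0.15,0,0,0],[0,0,0.2,0,0,0],[0,0,0.2,0,0,0]]]'
python3 d.py 559.5 -213 75 -0.117
```

```text
t: 9.3
tool_pos: [559.4, -212.2, 76.3]
tcp_rot: [-0.0, 0.998, -0.061, -0.0]
force: [-0.8, -0.3, -2.4]
gripper_width: 0.195
t 9.3 pos [ 559.3506 -212.1865   76.3455] w 0.19469918463528715 F [-0.8038 -0.2756 -2.4162] T [ 0.0495 -0.0299 -0.0352]
shift cm [0.0248 0.0789 0.1345] turn [ 0.      0.0001 -0.0052]
```

```bash
python3 -m jog '[[[0,0,0.05,0,0,0],[0,0,0.1,0,0,0],[0,0,0.1,0,0,0]]]'
python3 -m jog '[[[0,0,0.05,0,0,0],[0,0,0.1,0,0,0],[0,0,0.1,0,0,0]]]'
python3 d.py 559.5 -213 75 -0.117
python3 - <<'E'
from h import *
for n in("scene","top"):
    f=ctrl.read_camera(n)["frame"][:,:,::-1]
    c=f[90:200,280:410] if n=="scene" else f[150:270,345:460]
    cv2.imwrite(f"pics/{n}9.png",cv2.resize(c,None,fx=6 if n=="scene" else 5,fy=6 if n=="scene" else 5,interpolation=cv2.INTER_CUBIC))
E
```

```text
t: 9.6
tool_pos: [559.3, -212.1, 75.3]
tcp_rot: [-0.0, 0.998, -0.061, -0.0]
force: [-0.2, -0.3, -2.5]
gripper_width: 0.188
t: 9.9
tool_pos: [559.4, -212.3, 75.0]
tcp_rot: [0.0, 0.998, -0.061, 0.0]
force: [-2.3, 1.1, 4.0]
gripper_width: 0.194
t 9.9 pos [ 559.4454 -212.2568   74.9978] w 0.19392056379539113 F [-2.3415  1.1101  4.0265] T [0.1491 0.5705 0.0102]
shift cm [ 0.0145  0.0731 -0.0002] turn [ 0.0002 -0.0004 -0.0052]
```

View pics/scene9.png

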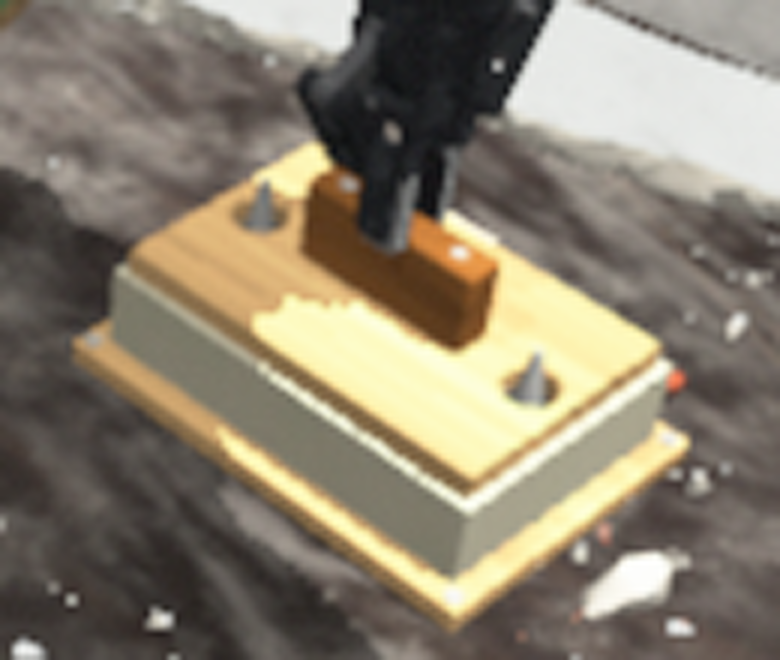

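Contact came at TCP z = 75.0 as expected, with both pins up through the holes at (262,208) and (532,380). I release and retreat straight up.

```bash
python3 -m jog '[[[0,0,0,0,0,0],[0,0,0,0,0,0],[0,0,0,0,0,0],[0,0,0,0,0,0],[0,0,0,0,0,0],[0,0,0,0,0,0]]]' 6 20
python3 d.py 559.5 -213 75 -0.117
python3 -m jog '[[[0,0,-0.5,0,0,0],[0,0,-1.5,0,0,0],[0,0,-3,0,0,0],[0,0,-5,0,0,0],[0,0,-8,0,0,0],[0,0,-12,0,0,0],[0,0,-14,0,0,0],[0,0,-14,0,0,0]]]'
python3 -m jog '[[[0,-4,0,0,0,0],[0,-8,0,0,0,0],[0,-13,0,0,0,0],[0,-18,0,0,0,0],[0,-23,0,0,0,0],[0,-26,0,0,0,0],[0,-26,0,0,0,0]]]'
python3 - <<'E'
from h import *
for n in("scene","top"):
    f=ctrl.read_camera(n)["frame"][:,:,::-1]
    cv2.imwrite(f"pics/{n}10f.png",f)
    c=f[90:200,280:410] if n=="scene" else f[150:270,345:460]
    cv2.imwrite(f"pics/{n}10.png",cv2.resize(c,None,fx=6 if n=="scene" else 5,fy=6 if n=="scene" else 5,interpolation=cv2.INTER_CUBIC))
E
```

```text
t: 10.6
tool_pos: [559.4, -212.2, 74.3]
tcp_rot: [0.0, 0.998, -0.061, -0.0]
force: [1.0, 0.5, -0.7]
gripper_width: 0.705
t 10.6 pos [ 559.4135 -212.1865   74.3353] w 0.7050623356963951 F [ 1.025   0.5359 -0.6897] T [ 0.0401  0.0101 -0.0044]
shift cm [ 0.0185  0.0797 -0.0665] turn [ 0.      0.     -0.0052]
t: 11.4
tool_pos: [561.7, -213.1, 219.4]
tcp_rot: [0.001, 0.998, -0.061, 0.004]
force: [0.9, 0.4, -0.5]
gripper_width: 0.704
t: 12.1
tool_pos: [587.7, -14.7, 214.2]
tcp_rot: [-0.02, 1.0, -0.024, -0.0]
force: [-0.0, -0.4, 0.1]
gripper_width: 0.705
```

View pics/scene10.png

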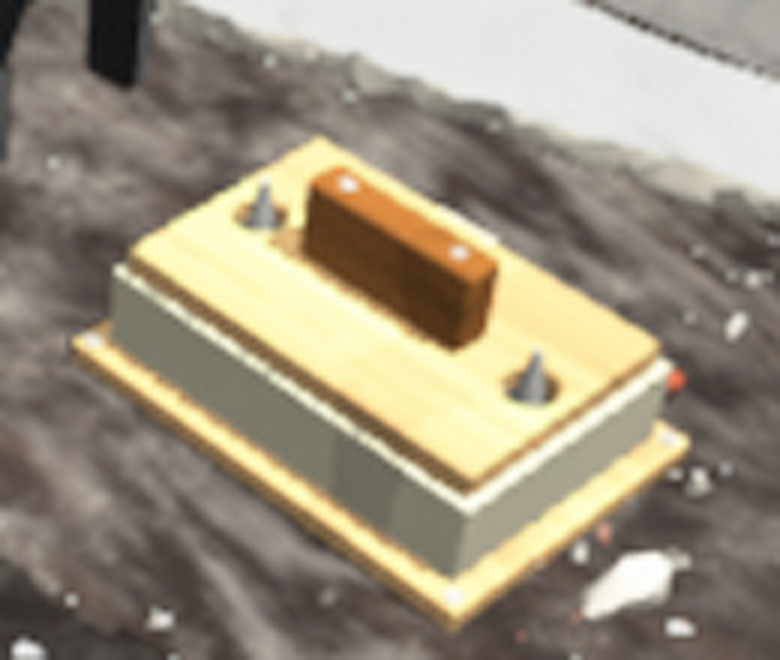

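View pics/top10.png

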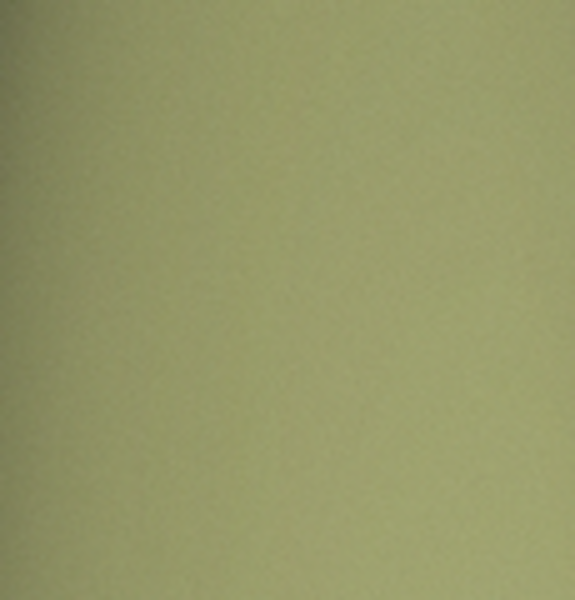

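View pics/scene10f.png

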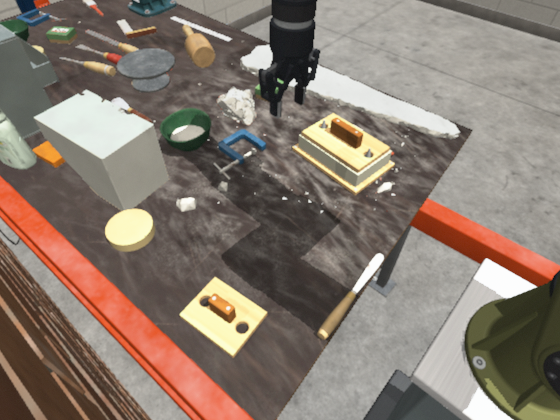

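The cover lies flat on the plaster with both pins standing through its holes, the gripper is clear, and the small cover hasn't moved. One settling call while the arm stops, then I hand in.

```bash
python3 -m jog '[[[0,0,0,0,0,0],[0,0,0,0,0,0],[0,0,0,0,0,0],[0,0,0,0,0,0]]]'
python3 - <<'E'
from h import *
np.set_printoptions(precision=2,suppress=True)
us=cr([(130,252),(662,350),(470,482),(262,213),(531,387)],280,90,6)
m=np.array([(95,60,64),(-95,-60,64),(-95,60,64),(75,0,63.5),(-75,0,63.5)],float)
q=559.3,-213,-.117;c,s=np.cos(q[2]),np.sin(q[2])
W=m@np.array([[c,s,0],[-s,c,0],[0,0,1]])+[q[0],q[1],0]
print(proj("scene",W)-us)
print(ctrl.job_done(),ctrl.get_obs()["t"])
E
```

```text
t: 12.6
tool_pos: [587.5, -15.3, 214.5]
tcp_rot: [-0.02, 1.0, -0.024, -0.0]
force: [-1.0, 0.5, 0.2]
gripper_width: 0.703
[[-0.15 -0.24]
 [-0.24 -0.77]
 [ 0.15 -0.34]
 [-0.41  0.41]
 [-0.32 -0.03]]
the job is handed in; nothing more can be done
the job is handed in; nothing more can be done
```

The mould is closed with the larger cover, and I handed the job in at about 12.6 s. I gripped the cover by its bar, carried it over level, and corrected its position by about 2–3 mm twice. I then lowered it gently until both pins came up through its holes together.

**Last checks:**
- **Contact:** it touched down at a tool height of 75.0 mm, against 74.9 expected for fully seated, with about 4 N of upward force.
- **Position:** after release, the cover's corners and holes in the scene picture lie within 0.8 px of a cover fully down on the mould.
- **Surroundings:** the small cover has not moved and the gripper is well clear of everything.

**Checks that failed or disagreed:**
- **Final top view:** the arm blocked it, so the final position rests on the scene camera plus the contact height and force.
- **Mould corner:** one corner, chipped or in shadow, triangulated badly (65.7 mm up instead of about 52) and I left it out of the mould fit.
- **Open fingertips:** before grasping they appeared higher in the picture than I predicted, but the grasp went as planned.

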